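# Lay a spice jar down in its drawer insert

## Task

The square spice jar stands in the open end of the narrow wooden insert, where it should lie. Without grasping or lifting it, push its upper part with closed fingertips so that it tips over and lies along the insert, lid towards the end wall; then push against its base until the lid is fully home against the end wall. Leave the salt shaker, the lemon and the pepper mill where they are.

Things in the scene. Friction and masses are not known exactly. Their poses are not given: they have to be found in the camera images.
- insert: Narrow pale wooden drawer insert for one lying jar, fixed, 220 x 62 mm, floor 6 mm thick. Origin: centre of its underside. Its x axis runs along the lane from the open foot end (x = -110 mm, no wall) to the end wall (inner face x = +100, 10 mm thick, top 30 mm above the worktop) and points about to the robot's right. Lane 50 mm wide between two low side walls, tops 16 mm above the worktop.
- lane_stop (a point): Inner face of the end wall, middle of the lane, at floor level (6 mm above the worktop).
- lane_foot (a point): Open foot end of the lane, middle of the lane, at floor level. The jar is tipped along the line from here to lane_stop.
- jar: Square glass spice jar, round black lid, about 0.14 kg, 44 x 44 x 107 mm (glass to 88). Stands in its lane, sides parallel to it, axis 24 to 40 mm from the foot end. Origin: centre of underside; z to the lid. Pushed 75 to 85 mm above its foot it tips about its far lower edge, falls by itself beyond 23 degrees, lies 44 mm high, lid 40 to 60 mm short of the end wall, and slides easily.
- jar_lid (a point): Centre of the top of the standing jar's lid, on its axis, 107 mm above its origin.
- jar_middle (a point): Centre of the standing jar, on its axis, 53.5 mm above its origin (so 28 mm above the worktop when the jar lies in the lane).
- salt_shaker: Glass salt shaker with grey top, 44 mm in diameter, 90 mm tall, behind the insert. Origin: centre of its underside. Leave it alone.
- lemon: Lemon, 72 x 55 x 56 mm, behind the insert. Origin: centre of its underside. Leave it alone.
- pepper_mill: Wooden pepper mill, 58 mm in diameter, 170 mm tall, to the right of the insert. Origin: centre of its underside. Leave it alone.

How it is judged:
By the outcome, as a careful person would: the job done as asked, in the order asked, and still so for the second after the job is handed in, with the robot touching nothing.
It also fails if it takes over 32 s, if anything falls off the work surface, if the arm or the gripper's body presses on something with over 40 N, if the wrist force passes 120 N, or if a joint passes its speed limit or range.

## Robot

A 7-joint arm with a two-finger parallel gripper is mounted at the origin on a cart in front of the work surface, level with it; the furniture and walls round the work are solid. World frame = base frame: x ahead of the robot, y to its left, z up, the work surface at z = 0. Lengths are in m, angles in rad, forces in N, time in s.
With the tool pointing down it reaches from about 0.425 to 0.925 m from the base axis. Payload 6.8 kg.
Tool frame: the origin (TCP) lies midway between the tips of the shut fingers; the grasp point (between the pads) lies 19 mm behind it; z points along the fingers, y is the line along which they close (so a half turn about z gives the same grasp; the last joint's range is limited). The gripper opens to 85 mm and grips with 20 to 120 N. Pads are 22 mm wide; open, the fingers measure 114 mm over their backs; the gripper's body (76 mm by 85 mm) begins 54 mm behind the grasp point. The pads swing forward as they close: fully open they stand 13 mm farther back than shut.
Start: joints at [-1.272, 0.477, 0.022, 1.555, -0.011, 1.109, -0.083], TCP at [0.267, 0.62, 0.231] pointing down, gripper open.
Joint ranges: [-2.96, 2.96], [-0.34, 2.1], [-1.41, 1.46], [0.24, 2.44], [-1.37, 4.51], [0.17, 1.92], [-2.96, 2.96]. Speed limits (rad/s): [2.39, 2.39, 3.14, 3.14, 3.14, 3.14, 3.14].

## Interface

Orientations are given as a rotation vector (axis times angle).
In Python, from bench import status, vision, r gives the robot as it stands. The module is installed in compiled form; this text tells all that it offers.
- The arm moves only by the shell command python3 -m handwheel 'ROWS' [OPENING] [FORCE]. ROWS is JSON, a list of rows, each an object with "dp": the shift along the tool's x, y, z in m, a list of three; "delta_rot": the turn, a rotation vector about the tool's x, y, z in rad, a list of three. In form: [{"dp": [x, y, z], "delta_rot": [rx, ry, rz]}, ...]. A call has 1 to 12 rows; each row is the pose to reach, as a shift and turn from the pose commanded when the call began, along the tool's axes at that moment; what a row does not reach only later rows make up. A row lasts 1/8 s, in which the tool goes at most 62.5 mm and 10.7 degrees, less where a joint would pass 70% of its speed; a pose out of reach is approached as far as the arm can. A call with a gripper value outside its range is refused whole. OPENING is the opening, from 0 (shut) to 1 (fully open), set as the call begins (- or left out, the last holds). The fingers move at their own pace and stop on an object; FORCE is the grip in N (left out, the last holds). Time passes only in rows, so rows that repeat a pose let the fingers close. It gives the time, the measured TCP pose, the force, the opening and the grip force at its end, in the units of the state.
- status.get_obs(): the state, without advancing time (a new reading comes with each control period).
- vision.grab_frame(name): name is "scene" or "top" or "wrist"; returns a dict with "img" (420x560x3 uint8, blue, green, red), "fovy" (degrees; the focal length in pixels is half the picture's height over the tangent of half this angle, whatever the lens; pixels are square), "cx", "cy" (the principal point, pixels), "world_from_camera" (4x4, takes a point from camera to world coordinates). Camera axes: x right, y up, looking along -z (the intrinsics and any distortion apply to the point x, -y, -z); pixel columns grow to the right and rows downward; lengths in m; the calibration is good to about 2 mm. A picture is of the moment at which its call begins. There is no depth.
- r.hand_in(): hands the job in; it is judged then, once.
The state is a dict: "clock": time; "joints": joint angles; "qvel": joint speeds; "tau": joint torques, N m; "tcp_pos": TCP position; "orientation": TCP orientation; "contact_force": force on the tool from outside, world axes, zero at the start; "moment": the same for the moment, N m; "grip_width": finger opening in m; "gripper_force": force on a finger pad.
Only numpy, scipy, OpenCV 4.12 (cv2) and the standard library are available. Lean on these libraries where they do the work, as an engineer would, in place of code of your own. Each camera call takes 0.05 s, during which the arm holds its last target. There are 200 camera calls.

## Working session

There is one attempt and no reset: what is moved stays moved. The work goes in short steps, Python scripts to look and compute and a shell command to move; the robot and the scene stay as the last step left them, time stands still between calls to the robot, and variables do not carry over. Pictures are saved under pics/ and viewed, at most 10 in all, crops included, and the job is handed in when it is done.

```bash
mkdir -p pics
cat > h.py <<'E'
import numpy as np, cv2
from bench import status, vision, r
def ray(f,u,v):
    F=f["img"].shape[0]/2/np.tan(np.radians(f["fovy"])/2)
    T=np.array(f["world_from_camera"]); d=T[:3,:3]@np.array([(u-f["cx"])/F,-(v-f["cy"])/F,-1]); return T[:3,3],d
def onz(f,u,v,z):
    o,d=ray(f,u,v); return o+d*(z-o[2])/d[2]
def proj(f,p):
    F=f["img"].shape[0]/2/np.tan(np.radians(f["fovy"])/2)
    T=np.array(f["world_from_camera"]); c=T[:3,:3].T@(np.array(p)-T[:3,3]); return f["cx"]+F*c[0]/-c[2], f["cy"]-F*c[1]/-c[2]
E
python3 - <<'E'
from h import *
o=status.get_obs(); print(o)
ims=[]
for n in("top","scene"):
    f=vision.grab_frame(n); cv2.imwrite(f"pics/{n}0.png",f["img"]); print(n,{k:v for k,v in f.items() if k!="img"})
E
```

```text
{'clock': 0.0, 'joints': array([-1.27209809,  0.4777961 ,  0.02235122,  1.55645555, -0.01148079,
        1.10928623, -0.08307702]), 'qvel': array([ 0.00266333, -0.00071006,  0.00118615,  0.00138941,  0.00057992,
        0.00075296,  0.00039572]), 'tau': array([ 1.19664503e-03, -5.96454120e+01,  1.60864245e+00, -2.81201506e+01,
        1.26033343e-02,  9.27218614e-03, -3.99417024e-05]), 'tcp_pos': array([0.26686988, 0.61936244, 0.23032689]), 'orientation': array([-6.34491284e-01, -3.07663589e+00,  2.83432507e-03]), 'contact_force': array([ 0.99913871, -0.30981099,  0.57022556]), 'moment': array([-0.02742112,  0.00836624,  0.02570995]), 'gripper_force': 0.0, 'grip_width': 0.0856667557128755}
top {'fovy': 49.75116875849329, 'cx': 279.8323509439262, 'cy': 210.24644602239633, 'world_from_camera': array([[-0.02764581,  0.99518955, -0.0939865 ,  0.41693717],
       [-0.99951928, -0.02620072,  0.01657516, -0.03547196],
       [ 0.01403291,  0.09439955,  0.99543548,  1.16179952],
       [ 0.        ,  0.        ,  0.        ,  1.        ]])}
scene {'fovy': 48.48504353674734, 'cx': 274.7709922191495, 'cy': 206.68357749335522, 'world_from_camera': array([[ 0.47526192,  0.67818606, -0.56052634, -0.06915951],
       [-0.87983746,  0.36380675, -0.30582788, -0.38906883],
       [-0.00348494,  0.63852042,  0.76959699,  0.94780175],
       [ 0.        ,  0.        ,  0.        ,  1.        ]])}
```

View pics/top0.png

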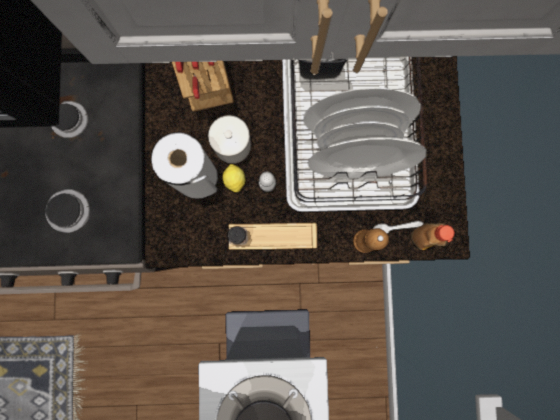

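View pics/scene0.png

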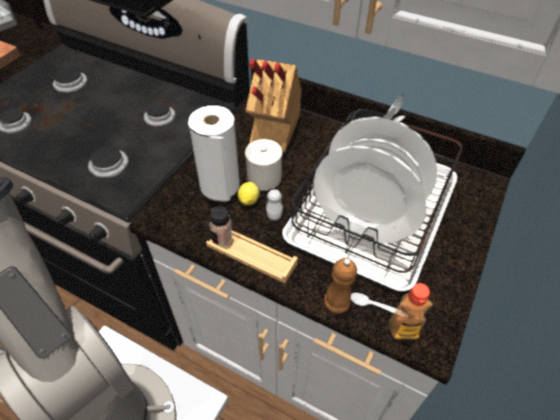

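The top view shows the insert spanning columns 229–317 and rows 223–249, with the black jar lid at about (237,235). In the scene view the jar stands at about (221,230) and the insert runs right to (295,262). Next I'll measure both.

Run:
```python
from h import *
f=vision.grab_frame("top"); hsv=cv2.cvtColor(f["img"],cv2.COLOR_BGR2HSV)
m=cv2.inRange(hsv,(10,50,130),(30,200,255)); m[:215]=0;m[256:]=0;m[:,:222]=0;m[:,325:]=0
c=max(cv2.findContours(m,0,2)[0],key=cv2.contourArea)
rc=cv2.minAreaRect(np.vstack([c])); print(rc)
b=cv2.boxPoints(rc)
for p in b: print(p,onz(f,*p,0.016).round(4), onz(f,*p,0.006).round(4))
# lid
s=f["img"][220:256,222:262].max(axis=2); d=(s<60).astype(np.uint8)
n,l,st,ce=cv2.connectedComponentsWithStats(d); 
for i in range(1,n):
    if st[i,4]>30: print(st[i]+[222,220,0,0,0],ce[i]+[222,220],onz(f,*(ce[i]+[222,220]),0.113).round(4))
v=[cv2.resize(f["img"][215:260,220:325],None,fx=5,fy=5,interpolation=0)]
g=vision.grab_frame("scene"); v2=cv2.resize(g["img"][200:285,195:305],None,fx=5,fy=5,interpolation=0)
W=np.zeros((225+375,550,3),np.uint8); W[:225,:525]=v[0]; W[225:]=v2[:375]
cv2.imwrite("pics/z1.png",W)
```

```text
((272.5, 235.5), (25.0, 87.0), 90.0)
[229. 223.] [0.4961 0.075  0.016 ] [0.4968 0.0759 0.006 ]
[316. 223.] [ 0.4902 -0.1454  0.016 ] [ 0.4908 -0.1464  0.006 ]
[316. 248.] [ 0.427  -0.1432  0.016 ] [ 0.4271 -0.1441  0.006 ]
[229. 248.] [0.4331 0.076  0.016 ] [0.4332 0.077  0.006 ]
[222 220  40  36 527] [235.82352941 239.99620493] [0.4497 0.0506 0.113 ]
```

View pics/z1.png

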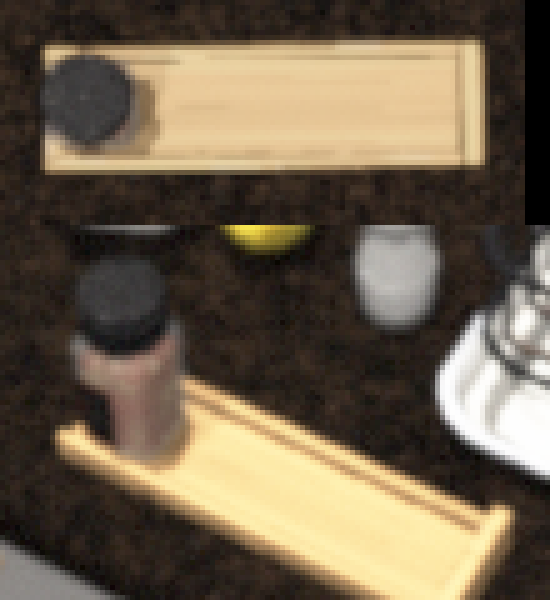

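The zoom shows the lid at about (237.6,235) in the top view. The insert is nearly parallel to the image rows, with a slight tilt. I'll fit its edges to sub-pixel accuracy.

Run:
```python
from h import *
f=vision.grab_frame("top"); g=f["img"][:,:,2].astype(float)
def cross(a,i0):
    return i0+np.argmax(a>125) if False else None
T=[];B=[]
for u in range(252,312):
    col=g[215:258,u]; k=np.where(col>120)[0]; a,b=k[0],k[-1]
    T.append((u,215+a-(col[a]-120)/(col[a]-col[a-1]))); B.append((u,215+b+(col[b]-120)/(col[b]-col[b+1])))
R=[]
for v in range(227,245):
    row=g[v,270:330]; k=np.where(row>120)[0]; b=k[-1]; R.append((270+b+(row[b]-120)/(row[b]-row[b+1]),v))
T,B,R=map(np.array,(T,B,R))
tp=np.polyfit(T[:,0],T[:,1],1);bp=np.polyfit(B[:,0],B[:,1],1)
w=lambda p,u,z:onz(f,u,np.polyval(p,u),z)
# top (far) outer edge: wall top visible z=.016; near edge also .016
a0,a1=w(tp,252,.016),w(tp,312,.016);b0,b1=w(bp,252,.016),w(bp,312,.016)
for s,e in((a0,a1),(b0,b1)): d=e-s; print("dir deg",np.degrees(np.arctan2(d[1],d[0])))
d=(a1-a0)+(b1-b0); d=d[:2]/np.linalg.norm(d[:2]); n=np.array([-d[1],d[0]])
print("width",(a0-b0)[:2]@n, "mid n",((a0+b0)/2)[:2]@n)
ru=np.median(R[:,0]); Rw=onz(f,ru,235.5,.030); print("right end",ru,Rw)
s=Rw[:2]@d; mid=((a0[:2]+b0[:2])/2)@n
stop=d*(s-.010)+n*mid; foot=stop-d*.210; print("d",d,"stop",stop,"foot",foot,"ang",np.degrees(np.arctan2(d[1],d[0])))
# lid
hsv=f["img"][222:250,224:256].max(axis=2)
for t in(70,80,90):
    m=(hsv<t).astype(np.uint8); m[:, :5]=0 if False else m[:,:5]; m=cv2.morphologyEx(m,cv2.MORPH_OPEN,np.ones((5,5)))
    n_,l,st,ce=cv2.connectedComponentsWithStats(m); print(t,[(st[i].tolist(),(ce[i]+[224,222]).round(2).tolist()) for i in range(1,n_)])
for uv in((237.2,234.8),(237.6,235)):
    p=onz(f,*uv,.113); print(p,"along from foot",(p[:2]-foot)@d,"lat",(p[:2]-foot)@n)
```

```text
dir deg -90.44546740495315
dir deg -90.46702461796185
width 0.06465533137336761 mid n 0.4609673034836241
right end 316.52255258899675 [ 0.45799068 -0.14426849  0.03      ]
d [-0.00796241 -0.9999683 ] stop [ 0.45991266 -0.13428348] foot [0.46158477 0.07570987] ang -90.45621722067784
70 [([0, 0, 5, 28, 125], [225.76, 235.5]), ([7, 6, 15, 14, 171], [237.5, 234.22])]
80 [([0, 0, 22, 28, 371], [232.94, 234.91])]
90 [([0, 0, 22, 28, 378], [232.99, 234.89])]
[0.46157106 0.04715445 0.113     ] along from foot 0.028554622561485794 lat 0.00021366301841410886
[0.46108416 0.04624008 0.113     ] along from foot 0.029472843754429535 lat -0.0002659378797313808
```

```bash
cat >> h.py <<'E'
from scipy.spatial.transform import Rotation as Ro
def goto(p,yawx=90-.46):
    o=status.get_obs(); R0=Ro.from_rotvec(o["orientation"]); a=np.radians(yawx)
    x=np.array([np.cos(a),np.sin(a),0]); z=np.array([0,0,-1.]); R1=Ro.from_matrix(np.c_[x,np.cross(z,x),z])
    print("t",o["clock"],"at",o["tcp_pos"].round(4),"dp",R0.inv().apply(np.array(p)-o["tcp_pos"]).round(4),"rot",(R0.inv()*R1).as_rotvec().round(4),"F",o["contact_force"].round(2))
E
python3 -c "
from h import *
goto([.461,.115,.15])"
```

```text
t 0.25 at [0.267  0.6197 0.2308] dp [-0.3779 -0.3867  0.0812] rot [-7.000e-04  6.000e-04  1.172e+00] F [-0.42  0.07  0.01]
```

```bash
python3 -m handwheel '[{"dp":[-0.038,-0.039,0.008],"delta_rot":[0,0,0.117]},{"dp":[-0.076,-0.077,0.016],"delta_rot":[0,0,0.234]},{"dp":[-0.113,-0.116,0.024],"delta_rot":[0,0,0.352]},{"dp":[-0.151,-0.155,0.032],"delta_rot":[0,0,0.469]},{"dp":[-0.189,-0.193,0.040],"delta_rot":[0,0,0.586]},{"dp":[-0.227,-0.232,0.049],"delta_rot":[0,0,0.703]},{"dp":[-0.265,-0.271,0.057],"delta_rot":[0,0,0.820]},{"dp":[-0.302,-0.309,0.065],"delta_rot":[0,0,0.938]},{"dp":[-0.340,-0.348,0.073],"delta_rot":[0,0,1.055]},{"dp":[-0.378,-0.387,0.081],"delta_rot":[0,0,1.172]},{"dp":[-0.378,-0.387,0.081],"delta_rot":[0,0,1.172]},{"dp":[-0.378,-0.387,0.081],"delta_rot":[0,0,1.172]}]' 0; python3 -c "
from h import *
goto([.461,.105,.087])"
```

```text
clock: 1.75
tcp_pos: [0.461, 0.1155, 0.1504]
orientation: [-2.229, -2.213, -0.0]
contact_force: [-1.4, 0.5, -0.5]
grip_width: -0.0
gripper_force: 0.0
t 1.75 at [0.461  0.1155 0.1504] dp [-0.0105  0.      0.0634] rot [-0.     -0.0004  0.0007] F [-1.37  0.46 -0.46]
```

```bash
python3 -m handwheel '[{"dp":[-0.002,0,0.02],"delta_rot":[0,0,0]},{"dp":[-0.006,0,0.042],"delta_rot":[0,0,0]},{"dp":[-0.010,0,0.064],"delta_rot":[0,0,0]},{"dp":[-0.018,0,0.064],"delta_rot":[0,0,0]},{"dp":[-0.026,0,0.064],"delta_rot":[0,0,0]},{"dp":[-0.031,0,0.064],"delta_rot":[0,0,0]},{"dp":[-0.034,0,0.064],"delta_rot":[0,0,0]},{"dp":[-0.038,0,0.064],"delta_rot":[0,0,0]},{"dp":[-0.042,0,0.064],"delta_rot":[0,0,0]},{"dp":[-0.046,0,0.064],"delta_rot":[0,0,0]},{"dp":[-0.050,0,0.064],"delta_rot":[0,0,0]}]'
python3 - <<'E'
from h import *
goto([.461,.04,.087])
g=vision.grab_frame("scene");t=vision.grab_frame("top")
cv2.imwrite("pics/p1.png",np.hstack([cv2.resize(g["img"][170:300,170:310],None,fx=2.8,fy=2.8),cv2.resize(t["img"][170:300,190:330],None,fx=2.8,fy=2.8)]))
E
```

```text
clock: 3.12
tcp_pos: [0.4606, 0.0647, 0.0863]
orientation: [-2.23, -2.212, 0.0]
contact_force: [0.2, -0.2, -0.3]
grip_width: 0.0001
gripper_force: 0.1
t 3.125 at [0.4606 0.0647 0.0863] dp [-0.0247  0.0006 -0.0007] rot [-0.0001  0.0001 -0.    ] F [ 0.15 -0.17 -0.27]
```

View pics/p1.png

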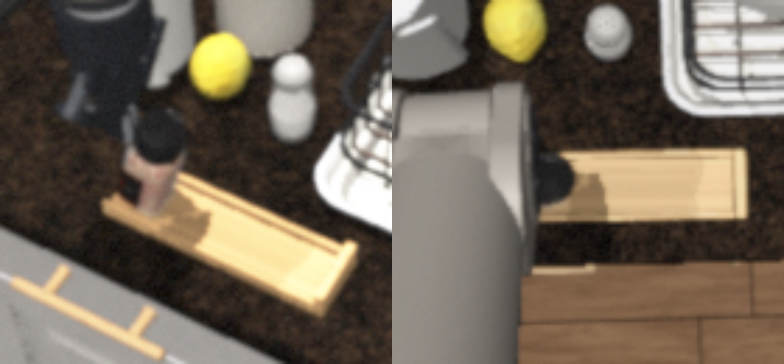

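The jar is tilting along the lane: the lid is at about (158,130) in the left half of the crop and leans towards the end wall, with its foot in place. I'll keep pushing past the balance point.

```bash
python3 -m handwheel '[{"dp":[-0.004,0,0],"delta_rot":[0,0,0]},{"dp":[-0.008,0,0],"delta_rot":[0,0,0]},{"dp":[-0.012,0,0],"delta_rot":[0,0,0]},{"dp":[-0.016,0,0],"delta_rot":[0,0,0]},{"dp":[-0.020,0,0],"delta_rot":[0,0,0]},{"dp":[-0.024,0,0],"delta_rot":[0,0,0]},{"dp":[-0.028,0,0],"delta_rot":[0,0,0]},{"dp":[-0.028,0,0],"delta_rot":[0,0,0]},{"dp":[-0.028,0,0],"delta_rot":[0,0,0]}]'
python3 - <<'E'
from h import *
goto([.461,.085,.087])
g=vision.grab_frame("scene");t=vision.grab_frame("top")
cv2.imwrite("pics/p2.png",np.hstack([cv2.resize(g["img"][170:300,170:310],None,fx=2.8,fy=2.8),cv2.resize(t["img"][170:300,190:330],None,fx=2.8,fy=2.8)]))
E
```

```text
clock: 4.35
tcp_pos: [0.4605, 0.0371, 0.0863]
orientation: [-2.23, -2.213, -0.0]
contact_force: [0.6, 0.9, -0.3]
grip_width: 0.0001
gripper_force: 0.0
t 4.35 at [0.4605 0.0371 0.0863] dp [ 0.0479  0.0001 -0.0007] rot [-0.     -0.0001  0.0001] F [ 0.56  0.87 -0.34]
```

View pics/p2.png

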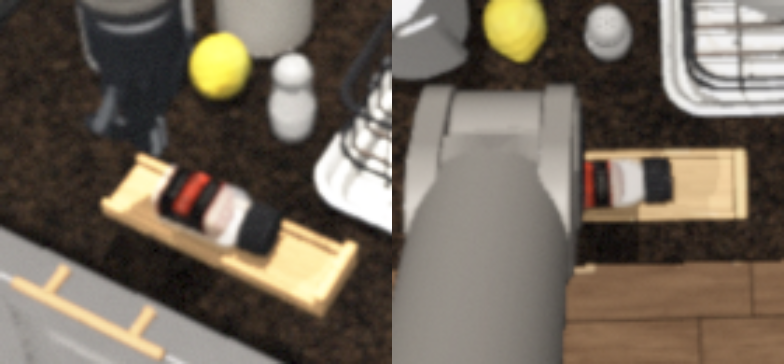

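The jar now lies in the lane with its lid towards the end wall; in the right half of the crop the lid ends at column 670 and the wall is at about 735. Next I'll back off, lower behind the base, and push.

```bash
python3 -m handwheel '[{"dp":[0.015,0,0],"delta_rot":[0,0,0]},{"dp":[0.03,0,0],"delta_rot":[0,0,0]},{"dp":[0.033,0,0.02],"delta_rot":[0,0,0]},{"dp":[0.033,0,0.042],"delta_rot":[0,0,0]},{"dp":[0.033,0,0.064],"delta_rot":[0,0,0]},{"dp":[0.022,0,0.064],"delta_rot":[0,0,0]},{"dp":[0.012,0,0.064],"delta_rot":[0,0,0]},{"dp":[0.004,0,0.064],"delta_rot":[0,0,0]},{"dp":[0,0,0.064],"delta_rot":[0,0,0]},{"dp":[-0.005,0,0.064],"delta_rot":[0,0,0]},{"dp":[-0.010,0,0.064],"delta_rot":[0,0,0]},{"dp":[-0.015,0,0.064],"delta_rot":[0,0,0]}]'; python3 -c "
from h import *
goto([.461,-.0165,.022])"
```

```text
clock: 5.95
tcp_pos: [0.4605, 0.0218, 0.0224]
orientation: [2.23, 2.213, 0.0]
contact_force: [-0.1, 1.8, 1.4]
grip_width: -0.0001
gripper_force: 1.1
t 5.95 at [0.4605 0.0218 0.0224] dp [-0.0383  0.0008  0.0004] rot [ 0.0002 -0.0002  0.0003] F [-0.05  1.76  1.4 ]
```

```bash
python3 -m handwheel '[{"dp":[-0.005,0,0],"delta_rot":[0,0,0]},{"dp":[-0.010,0,0],"delta_rot":[0,0,0]},{"dp":[-0.015,0,0],"delta_rot":[0,0,0]},{"dp":[-0.019,0,0],"delta_rot":[0,0,0]},{"dp":[-0.023,0,0],"delta_rot":[0,0,0]},{"dp":[-0.026,0,0],"delta_rot":[0,0,0]},{"dp":[-0.029,0,0],"delta_rot":[0,0,0]},{"dp":[-0.031,0,0],"delta_rot":[0,0,0]},{"dp":[-0.033,0,0],"delta_rot":[0,0,0]},{"dp":[-0.034,0,0],"delta_rot":[0,0,0]}]'; python3 -m handwheel '[{"dp":[-0.001,0,0],"delta_rot":[0,0,0]},{"dp":[-0.002,0,0],"delta_rot":[0,0,0]}]';python3 -m handwheel '[{"dp":[-0.001,0,0],"delta_rot":[0,0,0]},{"dp":[-0.001,0,0],"delta_rot":[0,0,0]}]'
```

```text
clock: 7.2
tcp_pos: [0.46, -0.0122, 0.0223]
orientation: [-2.23, -2.212, 0.0]
contact_force: [-0.1, 0.8, 0.1]
grip_width: 0.0003
gripper_force: 0.8
clock: 7.45
tcp_pos: [0.4601, -0.0141, 0.0223]
orientation: [-2.23, -2.213, 0.0]
contact_force: [-0.0, 1.8, 1.2]
grip_width: -0.0002
gripper_force: 0.8
clock: 7.7
tcp_pos: [0.4602, -0.0143, 0.0223]
orientation: [-2.229, -2.213, -0.001]
contact_force: [0.7, 4.9, 1.2]
grip_width: 0.0001
gripper_force: 2.4
```

Contact: the force is rising and the TCP has stopped near the expected home position. I'll press a little further to confirm.

```bash
python3 -m handwheel '[{"dp":[-0.001,0,0],"delta_rot":[0,0,0]},{"dp":[-0.001,0,0],"delta_rot":[0,0,0]}]';python3 -m handwheel '[{"dp":[-0.001,0,0],"delta_rot":[0,0,0]},{"dp":[-0.001,0,0],"delta_rot":[0,0,0]}]'
```

```text
clock: 7.95
tcp_pos: [0.4603, -0.0144, 0.0224]
orientation: [-2.228, -2.214, -0.002]
contact_force: [0.2, 7.9, 1.0]
grip_width: -0.0005
gripper_force: 3.9
clock: 8.2
tcp_pos: [0.4604, -0.0145, 0.0224]
orientation: [-2.226, -2.214, -0.003]
contact_force: [-0.2, 10.7, 2.2]
grip_width: -0.0
gripper_force: 5.4
```

It's firmly against the wall. I'll retreat straight back, go up, and check.

```bash
python3 -m handwheel '[{"dp":[0.006,0,0],"delta_rot":[0,0,0]},{"dp":[0.020,0,0],"delta_rot":[0,0,0]},{"dp":[0.045,0,0],"delta_rot":[0,0,0]},{"dp":[0.075,0,-0.02],"delta_rot":[0,0,0]},{"dp":[0.10,0,-0.06],"delta_rot":[0,0,0]},{"dp":[0.14,0,-0.10],"delta_rot":[0,0,0]},{"dp":[0.19,0,-0.14],"delta_rot":[0,0,0]},{"dp":[0.24,0,-0.16],"delta_rot":[0,0,0]},{"dp":[0.28,0,-0.16],"delta_rot":[0,0,0]},{"dp":[0.28,0,-0.16],"delta_rot":[0,0,0]},{"dp":[0.28,0,-0.16],"delta_rot":[0,0,0]}]'
python3 - <<'E'
from h import *
g=vision.grab_frame("scene");t=vision.grab_frame("top")
cv2.imwrite("pics/p3.png",np.hstack([cv2.resize(g["img"][180:290,190:310],None,fx=3.3,fy=3.3),cv2.resize(t["img"][150:260,210:330],None,fx=3.3,fy=3.3)]))
E
```

```text
clock: 9.57
tcp_pos: [0.4619, 0.2621, 0.1818]
orientation: [2.23, 2.212, -0.002]
contact_force: [0.3, 0.1, 0.3]
grip_width: 0.0001
gripper_force: 0.0
```

View pics/p3.png

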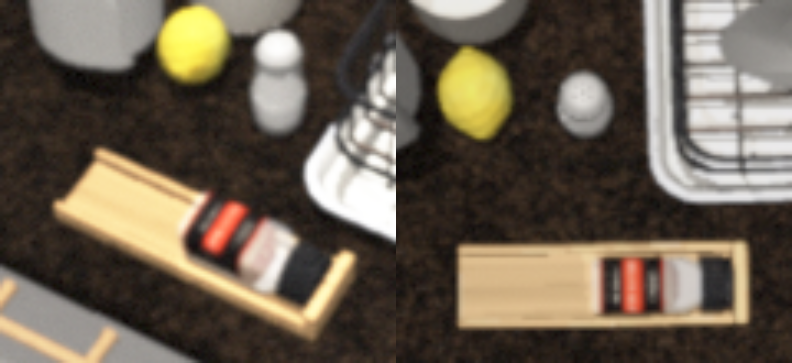

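The lid (right half of the crop, columns 702–735) touches the end wall. The jar lies flat in the lane, and the lemon and salt shaker haven't moved.

```bash
python3 -c "
from bench import r
print(r.hand_in())"
```

```text
the job is handed in; nothing more can be done
None
```

The jar was tipped over by a push on its upper part, lies along the insert with its lid against the end wall, and the job is handed in; the salt shaker and lemon look unmoved, and the arm stayed well away from the pepper mill, though I didn't check it in the last picture.

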